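# Turn the stock tags after refilling

## Task

The bins of the stock rack have just been refilled, but the hinged tags in front of them are out of date. With a light push of a fingertip, swing over the tags that are wrong, so that every bin that is full has its tag fully over to the right, solid disc facing you, and a bin that is not full has its tag fully over to the left, open ring facing you. Each tag belongs to the bin straight behind it; do not squeeze the tags, and leave the bins and everything else where they are.

Things in the scene. Friction and masses are not known exactly. Their poses are not given: they have to be found in the camera images.
- rack: Grey sheet-metal rack, fixed, 386 mm wide, 126 deep. Origin: on the bench, mid width, under the tag pins; x to the back (away from robot), y to the left. A 60 mm high front board leans back 0.26 rad. Behind it four bays at y = -142, -47, 47, 142 mm hold a bin each; a tag on a pin stands before the middle of each bay. Above board and bins (from z = 70 mm) there is finger room behind the tags.
- tag_a (a joint): Aluminium tag on an upright pin, 38 mm pin to free edge, 2.5 thick, 60 tall, its top 40 mm clear above the board. 0 = fully left, showing the robot an open ring; 2.86 = fully right, showing a solid disc (marks 23 mm). It swings via the robot's side of the pin (0.14 rad off the board at either stop); pin leans back, so past the middle (1.43) its weight carries it home. A push under 1 N turns it.
- pivot_a (a point): Top of the pin of tag a, on the swing axis, 108 mm above the bench, 6 mm above the tag's top edge. The axis runs from here down and forward: 27 mm towards the rack's -x per 100 mm down. Pin cap and tag sleeve are 8 mm across.
- tag_b (a joint): Aluminium tag on an upright pin, 38 mm pin to free edge, 2.5 thick, 60 tall, its top 40 mm clear above the board. 0 = fully left, showing the robot an open ring; 2.86 = fully right, showing a solid disc (marks 23 mm). It swings via the robot's side of the pin (0.14 rad off the board at either stop); pin leans back, so past the middle (1.43) its weight carries it home. A push under 1 N turns it.
- pivot_b (a point): Top of the pin of tag b, on the swing axis, 108 mm above the bench, 6 mm above the tag's top edge. The axis runs from here down and forward: 27 mm towards the rack's -x per 100 mm down. Pin cap and tag sleeve are 8 mm across.
- tag_c (a joint): Aluminium tag on an upright pin, 38 mm pin to free edge, 2.5 thick, 60 tall, its top 40 mm clear above the board. 0 = fully left, showing the robot an open ring; 2.86 = fully right, showing a solid disc (marks 23 mm). It swings via the robot's side of the pin (0.14 rad off the board at either stop); pin leans back, so past the middle (1.43) its weight carries it home. A push under 1 N turns it.
- pivot_c (a point): Top of the pin of tag c, on the swing axis, 108 mm above the bench, 6 mm above the tag's top edge. The axis runs from here down and forward: 27 mm towards the rack's -x per 100 mm down. Pin cap and tag sleeve are 8 mm across.
- tag_d (a joint): Aluminium tag on an upright pin, 38 mm pin to free edge, 2.5 thick, 60 tall, its top 40 mm clear above the board. 0 = fully left, showing the robot an open ring; 2.86 = fully right, showing a solid disc (marks 23 mm). It swings via the robot's side of the pin (0.14 rad off the board at either stop); pin leans back, so past the middle (1.43) its weight carries it home. A push under 1 N turns it.
- pivot_d (a point): Top of the pin of tag d, on the swing axis, 108 mm above the bench, 6 mm above the tag's top edge. The axis runs from here down and forward: 27 mm towards the rack's -x per 100 mm down. Pin cap and tag sleeve are 8 mm across.
- bin_coasters: Open grey plastic bin, 77 x 80 x 48 mm, loose in a bay of the rack (which one varies), full to the rim with pale square coaster blanks. Origin at the middle of its underside, 4 mm above the bench, about 80 mm behind the rack's origin. Rim 51 mm above the bench.
- bin_fuses: Open grey plastic bin, 77 x 80 x 48 mm, loose in a bay of the rack (which one varies), heaped full with flat grey plastic boxes of fuses (45 x 28 x 14 mm). Origin at the middle of its underside, 4 mm above the bench, about 80 mm behind the rack's origin. Rim 51 mm above the bench, contents up to 65 mm.
- bin_nuts: Open grey plastic bin, 77 x 80 x 48 mm, loose in a bay of the rack (which one varies), heaped full with bright wing nuts (35 mm). Origin at the middle of its underside, 4 mm above the bench, about 80 mm behind the rack's origin. Rim 51 mm above the bench, contents up to 65 mm.
- bin_feet: Open grey plastic bin, 77 x 80 x 48 mm, loose in a bay of the rack (which one varies), almost used up: only three black rubber feet (32 mm across, 16 high) lie on its floor. Origin at the middle of its underside, 4 mm above the bench, about 80 mm behind the rack's origin. Rim 51 mm above the bench.
- pin_tin: Round flat tin, 67 mm across, 29 mm high, loose beside the left end of the rack. Origin at the middle of its underside. Not part of the job.
- foam_block: Black foam block, 50 x 66 x 24 mm, loose beside the left end of the rack. Origin at the middle of its underside. Not part of the job.
- hex_key_5: Bent hexagon key, 30 x 79 x 10 mm, loose beside the right end of the rack. Origin at the middle of its underside. Not part of the job.
- wing_nut_1: Single wing nut, 17 x 35 x 18 mm, loose on the bench beside the right end of the rack. Origin at the middle of its underside. Not part of the job.
- holder_a: Black plastic clip fixed on the rack's board, carrying the pin and tag a; 16 mm wide, two stop arms to 16 mm either side of the pin below the board's top. Origin on the bench, where the pin's axis would meet it; axes as the rack's. Clip and tag bear a fingertip's push but not a hard squeeze or shove (20 N).
- holder_b: Black plastic clip fixed on the rack's board, carrying the pin and tag b; 16 mm wide, two stop arms to 16 mm either side of the pin below the board's top. Origin on the bench, where the pin's axis would meet it; axes as the rack's. Clip and tag bear a fingertip's push but not a hard squeeze or shove (20 N).
- holder_c: Black plastic clip fixed on the rack's board, carrying the pin and tag c; 16 mm wide, two stop arms to 16 mm either side of the pin below the board's top. Origin on the bench, where the pin's axis would meet it; axes as the rack's. Clip and tag bear a fingertip's push but not a hard squeeze or shove (20 N).
- holder_d: Black plastic clip fixed on the rack's board, carrying the pin and tag d; 16 mm wide, two stop arms to 16 mm either side of the pin below the board's top. Origin on the bench, where the pin's axis would meet it; axes as the rack's. Clip and tag bear a fingertip's push but not a hard squeeze or shove (20 N).

How it is judged (in metres and radians):
At the end, for the whole second after the job is handed in: The tag in front of each of the three full bins is over to the right (joint above 2.55 of 2.86 rad), the tag in front of the nearly empty bin is over to the left (below 0.31 rad), all tags at rest (under 0.3 rad/s), every bin within 15 mm and every bystander within 20 mm of where it stood ((horizontal distance between pivot_a and bin_coasters above 0.075 m or value of joint tag_a above 2.55 rad) and (horizontal distance between pivot_a and bin_fuses above 0.075 m or value of joint tag_a above 2.55 rad) and (horizontal distance between pivot_a and bin_nuts above 0.075 m or value of joint tag_a above 2.55 rad) and (horizontal distance between pivot_a and bin_feet above 0.075 m or value of joint tag_a below 0.31 rad) and velocity of joint tag_a between -0.3 and 0.3 rad/s and (horizontal distance between pivot_b and bin_coasters above 0.075 m or value of joint tag_b above 2.55 rad) and (horizontal distance between pivot_b and bin_fuses above 0.075 m or value of joint tag_b above 2.55 rad) and (horizontal distance between pivot_b and bin_nuts above 0.075 m or value of joint tag_b above 2.55 rad) and (horizontal distance between pivot_b and bin_feet above 0.075 m or value of joint tag_b below 0.31 rad) and velocity of joint tag_b between -0.3 and 0.3 rad/s and (horizontal distance between pivot_c and bin_coasters above 0.075 m or value of joint tag_c above 2.55 rad) and (horizontal distance between pivot_c and bin_fuses above 0.075 m or value of joint tag_c above 2.55 rad) and (horizontal distance between pivot_c and bin_nuts above 0.075 m or value of joint tag_c above 2.55 rad) and (horizontal distance between pivot_c and bin_feet above 0.075 m or value of joint tag_c below 0.31 rad) and velocity of joint tag_c between -0.3 and 0.3 rad/s and (horizontal distance between pivot_d and bin_coasters above 0.075 m or value of joint tag_d above 2.55 rad) and (horizontal distance between pivot_d and bin_fuses above 0.075 m or value of joint tag_d above 2.55 rad) and (horizontal distance between pivot_d and bin_nuts above 0.075 m or value of joint tag_d above 2.55 rad) and (horizontal distance between pivot_d and bin_feet above 0.075 m or value of joint tag_d below 0.31 rad) and velocity of joint tag_d between -0.3 and 0.3 rad/s and distance of each of bin_coasters, bin_fuses, bin_nuts, bin_feet from where it was at the start of the episode below 0.015 m and distance of each of pin_tin, foam_block, hex_key_5, wing_nut_1 from where it was at the start of the episode below 0.02 m); the robot touches nothing.
It fails at once if a bin is shoved more than 15 mm, tipped or lifted (distance of any of bin_coasters, bin_fuses, bin_nuts, bin_feet from where it was at the start of the episode above 0.015 m or height (world z) of any of bin_coasters, bin_fuses, bin_nuts, bin_feet above 0.014 m or angle between any of bin_coasters, bin_fuses, bin_nuts, bin_feet's own z axis and vertical above 0.15 rad).
It fails at once if something lying beside the rack is shoved more than 20 mm, lifted or carried off (distance of any of pin_tin, foam_block, hex_key_5, wing_nut_1 from where it was at the start of the episode above 0.02 m).
It fails at once if a tag or its holder is squeezed or shoved with more than 20 N (contact force between the fingers and holder_a above 20 N or contact force between the fingers and holder_b above 20 N or contact force between the fingers and holder_c above 20 N or contact force between the fingers and holder_d above 20 N).
It also fails if it takes over 67 s, if anything falls off the work surface, if the arm or the gripper's body presses on something with over 40 N, if the wrist force passes 120 N, or if a joint passes its speed limit or range.

## Robot

A 6-joint arm with a two-finger parallel gripper is mounted at the origin on a cart in front of the work surface, level with it; the furniture and walls round the work are solid. World frame = base frame: x ahead of the robot, y to its left, z up, the work surface at z = 0. Lengths are in m, angles in degrees, forces in N, time in s.
With the tool pointing down it reaches from about 0.4 to 0.825 m from the base axis. Payload 7 kg.
Tool frame: the origin (TCP) lies between the finger pads; the fingertips stand 11 mm ahead of it and the grasp point (between the pads) lies 8 mm behind it; z points along the fingers, y is the direction in which the jaws open and shut (so a half turn about z gives the same grasp; the last joint's range is limited). The gripper opens to 88 mm and grips with 3 to 60 N. Pads are 19 mm wide; open, the fingers measure 130 mm over their backs; the gripper's body (78 mm by 193 mm) begins 47 mm behind the grasp point.
Start: joints at [88.184, 20.546, 0.682, 0, -70.136, -16.507], TCP at [0.212, 0.641, 0.199] pointing down, gripper open.
Joint ranges: [-176.03, 176.03], [-82.01, 121.73], [-58.28, 71.71], [-173.87, 95.51], [-174.79, -0.11], [-173.66, 173.66]. Speed limits (degrees/s): [136.94, 136.94, 172.46, 180, 180, 180].

## Interface

Orientations are given as [roll, pitch, yaw] about the fixed x, y, z axes, in that order (R = Rz(yaw) Ry(pitch) Rx(roll)).
In Python, from plant import r gives the robot as it stands.
- The arm moves only by the shell command python3 -m inch 'ROWS' [OPENING] [FORCE]. ROWS is JSON, a list of rows, each an object of numbers: "x", "y", "z": the shift along the tool's x, y, z as a fraction of full scale; "yaw": the turn about the tool's z as a fraction of full scale. In form: [{"x": .., "y": .., "z": .., "yaw": ..}, ...]. A call has 1 to 5 rows; each row shifts and turns the pose as measured when the row begins, along the tool's axes as they then stand; what a row does not reach is not made up. Full scale, the value 1, is 0.025 m for a shift and 4 degrees for a turn. A row lasts 1/12 s, in which the tool goes at most 41.7 mm and 7.16 degrees, less where a joint would pass 70% of its speed; a pose out of reach is approached as far as the arm can. A call with a number of a shift or a turn outside -1 to 1 is refused whole. A call with a gripper value outside its range is refused whole. OPENING is the opening, from -1 (shut) to 1 (fully open), set as the call begins (- or left out, the last holds). The fingers move at their own pace and stop on an object; FORCE is the grip in N (left out, the last holds). Time passes only in rows, so rows that do not move let the fingers close. It gives the time, the measured TCP pose, the force and the opening at its end, in the units of the state.
- r.get_state(): the state, without advancing time (a new reading comes with each control period).
- r.capture(name): name is "side" or "top"; returns (picture, depth): 384x512x3 uint8, red, green, blue; 384x512 float32, m along the optical axis (not along the pixel's ray), 0 where there is no reading.
- r.camera_info(name): a dict with "mtx" (3x3 intrinsics, pixels), "pose" (4x4, takes a point from camera to world coordinates). Camera axes: x right, y down, z forward; pixel columns grow to the right and rows downward; lengths in m; the calibration is good to about 2 mm. A picture is of the moment at which its call begins. camera_info takes no time and is no camera call.
- r.close_job(): hands the job in, once; it reports no verdict.
The state is a dict: "time_s": time; "joints": joint angles; "qd": joint speeds; "joint_torque": joint torques, N m; "tcp_pos": TCP position; "eef_rot": TCP orientation; "contact_force": force on the tool from outside, world axes, zero at the start; "moment": the same for the moment, N m; "gripper_width": finger opening in m.
Only numpy, scipy, OpenCV 4.12 (cv2) and the standard library are available. Lean on these libraries where they do the work, as an engineer would, in place of code of your own. Each camera call takes 0.05 s, during which the arm holds its last target. There are 200 camera calls.

## Working session

There is one attempt and no reset: what is moved stays moved. The work goes in short steps, Python scripts to look and compute and a shell command to move; the robot and the scene stay as the last step left them, time stands still between calls to the robot, and variables do not carry over. Pictures are saved under pics/ and viewed, about 8 in all and at most 12, crops included, and the job is handed in when it is done.

```bash
mkdir -p pics; python3 - <<'E'
from plant import r
import cv2,numpy as np
for n in("side","top"):
    p,d=r.capture(n); cv2.imwrite(f"pics/{n}0.png",cv2.resize(p[:,:,::-1],(800,600),interpolation=cv2.INTER_CUBIC)); np.save(f"pics/{n}0.npy",d)
    c=r.camera_info(n); print(n,np.round(c["mtx"],1).tolist(),np.round(c["pose"],3).tolist())
s=r.get_state();print(s["time_s"],s["tcp_pos"],s["eef_rot"],s["gripper_width"])
E
```

```text
side [[452.7, 0.0, 258.6], [0.0, 452.7, 189.8], [0.0, 0.0, 1.0]] [[0.413, -0.783, 0.465, 0.02], [-0.911, -0.35, 0.221, -0.327], [-0.01, -0.515, -0.857, 0.954], [0.0, 0.0, 0.0, 1.0]]
top [[469.9, 0.0, 256.8], [0.0, 469.9, 193.5], [0.0, 0.0, 1.0]] [[-0.012, -0.998, 0.065, 0.408], [-1.0, 0.014, 0.02, -0.096], [-0.02, -0.065, -0.998, 1.213], [0.0, 0.0, 0.0, 1.0]]
0.1 [0.21206973 0.6403402  0.19842833] [ 1.79916498e+02 -7.87722031e-03 -1.83273438e+01] 0.08769835414552983
```

View pics/side0.png

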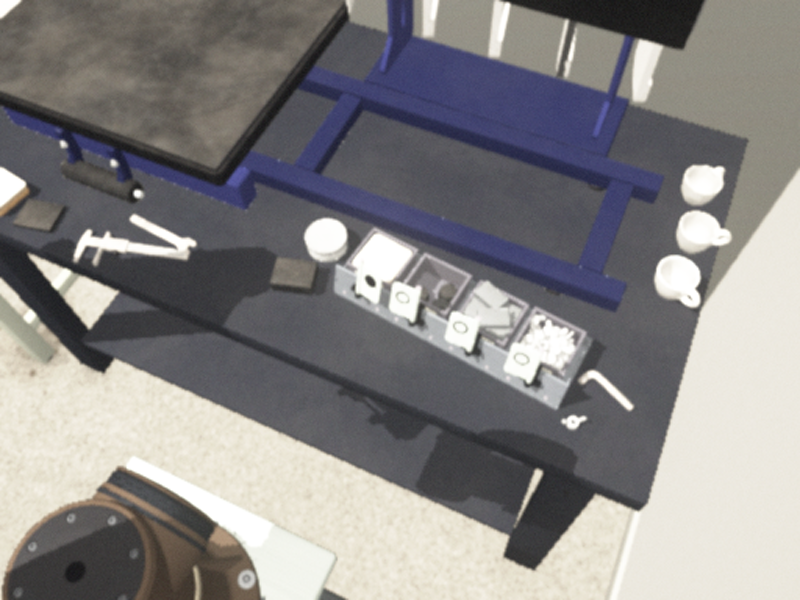

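View pics/top0.png

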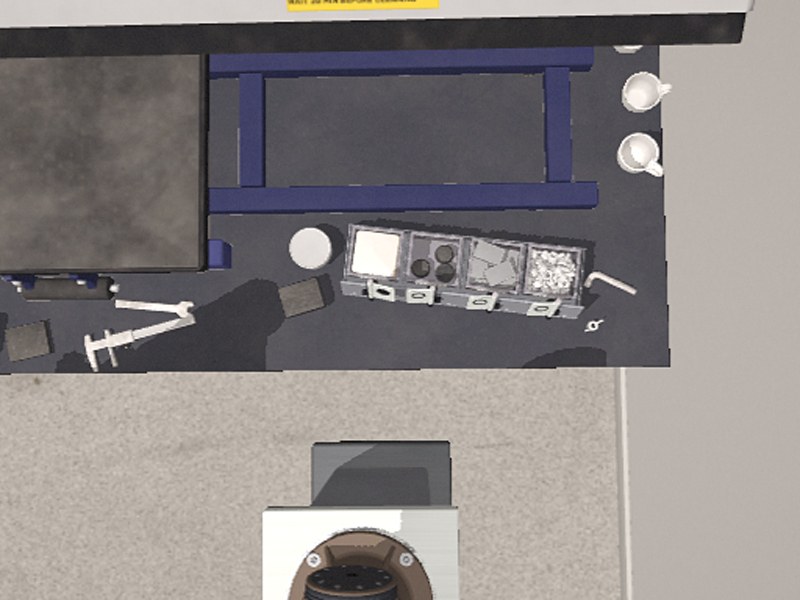

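The side view shows, from left to right, coasters (disc?), feet (ring), fuses (ring) and nuts (ring). The top view shows the rack spanning x 342–585, y 225–318. I'll enlarge both to confirm and to measure the pins.

```bash
python3 - <<'E'
import cv2
s=cv2.imread("pics/side0.png");t=cv2.imread("pics/top0.png")
cv2.imwrite("pics/s1.png",cv2.resize(s[220:420,325:605],(784,560),interpolation=cv2.INTER_CUBIC))
cv2.imwrite("pics/t1.png",cv2.resize(t[215:335,335:600],(795,360),interpolation=cv2.INTER_CUBIC))
E
```

```text
(no output)
```

View pics/s1.png

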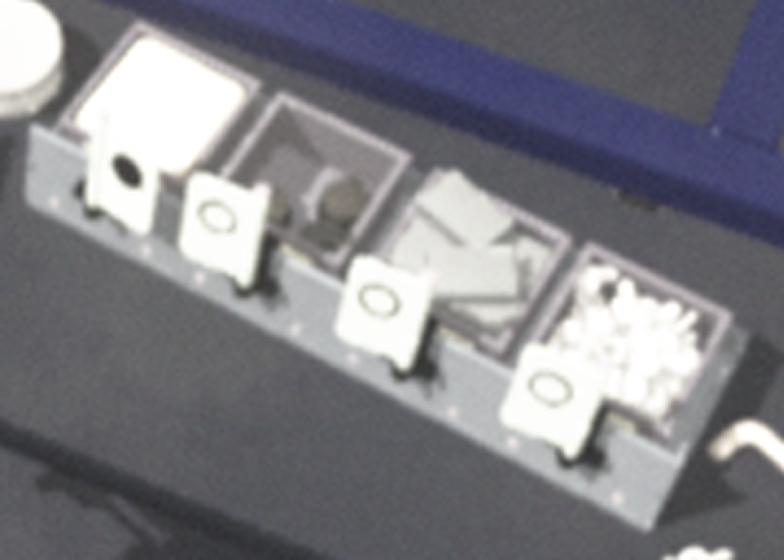

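View pics/t1.png

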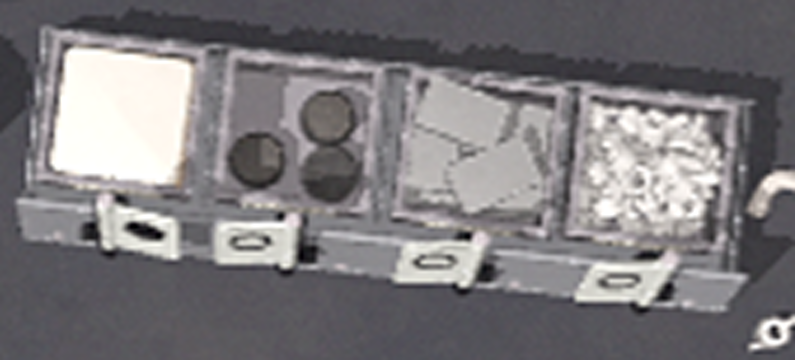

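Coasters already shows a disc, which is correct, and feet shows a ring, also correct. Fuses and nuts show rings, so those two need swinging over to the right. The pin tops in the top crop are at about (105,200), (293,216), (480,236) and (671,257).

```bash
cat > h.py <<'E'
from plant import r
import numpy as np
def px(n,u,v,z):
    c=r.camera_info(n);K=np.array(c["mtx"]);T=np.array(c["pose"])
    d=T[:3,:3]@np.linalg.solve(K,[u,v,1]);o=T[:3,3];return o+d*(z-o[2])/d[2]
def cloud(n,d):
    c=r.camera_info(n);K=np.array(c["mtx"]);T=np.array(c["pose"])
    v,u=np.indices(d.shape);P=np.stack([(u-K[0,2])/K[0,0]*d,(v-K[1,2])/K[1,1]*d,d],-1)
    return P@T[:3,:3].T+T[:3,3]
E
python3 - <<'E'
from h import *
for nm,pts in(("top",[(335+a/3,215+b/3) for a,b in[(105,200),(293,216),(480,236),(671,257)]]),("side",[(325+a/2.8,220+b/2.8) for a,b in[(103,118),(264,190),(432,270),(600,355)]])):
    P=np.array([px(nm,a/1.5625,b/1.5625,.108)[:2] for a,b in pts])
    Y=np.array([.142,.047,-.047,-.142]);A=np.polyfit(Y,P,1)
    print(nm,np.round(P,4).tolist(),"yaw",np.degrees(np.arctan2(-A[0,0],A[0,1])),"scale",np.hypot(*A[0]),"mid",A[1])
C=cloud("top",np.load("pics/top0.npy"))
for z in(.03,.15,.3):
    m=C[...,2]>z; m&=(C[...,0]>.2)
    # coarse occupancy
    for y in np.arange(.5,-.45,-.1):
        q=m&(abs(C[...,1]-y)<.05);print(z,round(y,2),np.round([C[q][:,0].min(),C[q][:,2].max()],2) if q.any() else None)
E
```

```text
top [[0.5119, -0.0273], [0.5025, -0.1219], [0.4911, -0.2154], [0.4792, -0.3106]] yaw -6.612381558637274 scale 1.0040132290842854 mid [ 0.49617951 -0.16879704]
side [[0.5065, -0.0296], [0.5005, -0.1226], [0.4919, -0.2161], [0.4811, -0.306]] yaw -5.25027798394103 scale 0.9796727075112853 mid [ 0.4950025  -0.16857528]
0.03 0.5 [0.49 0.18]
0.03 0.4 [0.5  0.18]
0.03 0.3 [0.53 0.18]
0.03 0.2 [0.53 0.71]
0.03 0.1 [0.48 0.71]
0.03 0.0 [0.49 0.71]
0.03 -0.1 [0.41 1.21]
0.03 -0.2 [0.47 0.7 ]
0.03 -0.3 [0.46 0.7 ]
0.03 -0.4 [0.46 0.06]
0.15 0.5 [0.53 0.18]
0.15 0.4 [0.53 0.18]
0.15 0.3 [0.53 0.18]
0.15 0.2 [0.53 0.71]
0.15 0.1 [0.63 0.71]
0.15 0.0 [0.63 0.71]
0.15 -0.1 [0.41 1.21]
0.15 -0.2 [0.63 0.7 ]
0.15 -0.3 [0.63 0.7 ]
0.15 -0.4 None
0.3 0.5 None
0.3 0.4 None
0.3 0.3 None
0.3 0.2 [0.63 0.71]
0.3 0.1 [0.63 0.71]
0.3 0.0 [0.63 0.71]
0.3 -0.1 [0.41 1.21]
0.3 -0.2 [0.63 0.7 ]
0.3 -0.3 [0.63 0.7 ]
0.3 -0.4 None
```

```bash
python3 -m inch '[{"yaw":-1,"z":-0.6},{"yaw":-1,"z":-0.6},{"yaw":-1,"z":-0.6},{"x":0.7,"y":1},{"x":0.7,"y":1}]' -1
```

```text
validation failed for argument at $[0]...
```

```bash
python3 -m inch '[{"x":0,"y":0,"z":-0.6,"yaw":-1},{"x":0,"y":0,"z":-0.6,"yaw":-1},{"x":0,"y":0,"z":-0.6,"yaw":-1},{"x":0.7,"y":1,"z":0,"yaw":0},{"x":0.7,"y":1,"z":0,"yaw":0}]' -1
```

```text
time_s: 0.52
tcp_pos: [0.2396, 0.5875, 0.2397]
eef_rot: [179.4, 0.0, -5.5]
contact_force: [0.6, 0.2, 0.3]
gripper_width: 0.0597
```

```bash
python3 -m inch '[{"x":0.7,"y":1,"z":0,"yaw":0},{"x":0.7,"y":1,"z":0,"yaw":0},{"x":0.7,"y":1,"z":0,"yaw":0},{"x":0.7,"y":1,"z":0,"yaw":0},{"x":0.7,"y":1,"z":0,"yaw":0}]'
python3 -m inch '[{"x":0.7,"y":1,"z":0,"yaw":0},{"x":0.7,"y":1,"z":0,"yaw":0},{"x":0.7,"y":1,"z":0,"yaw":0},{"x":0.7,"y":1,"z":0,"yaw":0},{"x":0.7,"y":1,"z":0,"yaw":0}]'
cat > t.py <<'E'
from h import *
import sys
# go.py: tool moves to reach rack-frame point relative to pivot-axis at tip height; args pivot px,py, x,y (rack, mm), z tcp (mm)
px_,py_,x,y,z=map(float,sys.argv[1:]);s=r.get_state();p=np.array(s["tcp_pos"]);w=np.radians(s["eef_rot"][2])
a=np.radians(-6.1);rx=np.array([np.cos(a),np.sin(a)]);ry=np.array([-rx[1],rx[0]])
piv=np.array([px_,py_])-rx*.27*(.108-(z/1000-.011))
t=piv+rx*x/1e3+ry*y/1e3;d=t-p[:2]
print("t",s["time_s"],"now rack mm",np.round([(p[:2]-piv)@rx*1e3,(p[:2]-piv)@ry*1e3],1),"z",p[2],"yaw",s["eef_rot"][2],"F",np.round(s["contact_force"],1))
print("tool units x,y,z",np.round(np.array([d@[np.cos(w),np.sin(w)],d@[np.sin(w),-np.cos(w)],p[2]-z/1e3])/.025,2))
E
python3 t.py .4913 -.2157 25 35 125
```

```text
time_s: 0.93
tcp_pos: [0.316, 0.4483, 0.2389]
eef_rot: [179.2, 0.1, -5.4]
contact_force: [1.3, 0.1, 0.3]
gripper_width: 0.0261
time_s: 1.35
tcp_pos: [0.3929, 0.3074, 0.2394]
eef_rot: [179.1, 0.2, -5.3]
contact_force: [0.8, -0.2, 0.1]
gripper_width: 0.0002
t 1.35 now rack mm [-155.1  509.7] z 0.2393810524545063 yaw -5.297902367093451 F [ 0.8 -0.2  0.1]
tool units x,y,z [ 6.94 19.09  4.58]
```

```bash
python3 -m inch '[{"x":0.2,"y":1,"z":0,"yaw":0.1},{"x":0.2,"y":1,"z":0,"yaw":0.1},{"x":0.2,"y":1,"z":0,"yaw":0},{"x":0.2,"y":1,"z":0,"yaw":0},{"x":0.2,"y":1,"z":0,"yaw":0}]'
python3 -m inch '[{"x":0.4,"y":1,"z":0,"yaw":0.1},{"x":0.4,"y":1,"z":0,"yaw":0},{"x":0.4,"y":1,"z":0,"yaw":0},{"x":0.4,"y":1,"z":0,"yaw":0},{"x":0.4,"y":1,"z":0,"yaw":0}]'
python3 -m inch '[{"x":0.4,"y":1,"z":0,"yaw":0},{"x":0.4,"y":1,"z":0,"yaw":0},{"x":0.4,"y":1,"z":0,"yaw":0},{"x":0.4,"y":1,"z":0,"yaw":0},{"x":0,"y":0,"z":0,"yaw":0}]'
python3 t.py .4913 -.2157 25 35 125
```

```text
time_s: 1.77
tcp_pos: [0.4056, 0.1725, 0.2397]
eef_rot: [179.0, 0.3, -6.3]
contact_force: [0.7, -0.3, 0.3]
gripper_width: 0.0001
time_s: 2.18
tcp_pos: [0.4392, 0.0356, 0.2415]
eef_rot: [179.0, 0.3, -6.6]
contact_force: [0.5, 0.1, -0.2]
gripper_width: 0.0004
time_s: 2.6
tcp_pos: [0.467, -0.0772, 0.2423]
eef_rot: [179.0, 0.4, -6.7]
contact_force: [0.1, -0.3, -0.1]
gripper_width: 0.0005
t 2.6 now rack mm [-40.5 135.1] z 0.2422695984204586 yaw -6.710687761580494 F [ 0.1 -0.3 -0.1]
tool units x,y,z [2.66 3.98 4.69]
```

```bash
python3 -m inch '[{"x":0.67,"y":1,"z":0.5,"yaw":-0.1},{"x":0.67,"y":1,"z":0.8,"yaw":0},{"x":0.67,"y":1,"z":0.8,"yaw":0},{"x":0.6,"y":0.9,"z":0.8,"yaw":0},{"x":0,"y":0,"z":0,"yaw":0}]'
python3 t.py .4913 -.2157 25 35 125
python3 - <<'E'
from plant import r
import cv2,numpy as np
S=r.capture("side")[0][130:285,195:400];T=r.capture("top")[0][125:215,200:400]
cv2.imwrite("pics/m1.png",np.vstack([cv2.resize(S,(560,424)),cv2.resize(T,(560,176))])[:,:,::-1])
E
```

```text
time_s: 3.02
tcp_pos: [0.5229, -0.1869, 0.1691]
eef_rot: [179.1, 0.2, -6.3]
contact_force: [-0.1, -0.3, -0.8]
gripper_width: 0.0006
t 3.0167 now rack mm [26.8 32. ] z 0.16910555172024663 yaw -6.2751331544337114 F [-0.1 -0.3 -0.8]
tool units x,y,z [-0.07 -0.12  1.76]
```

View pics/m1.png

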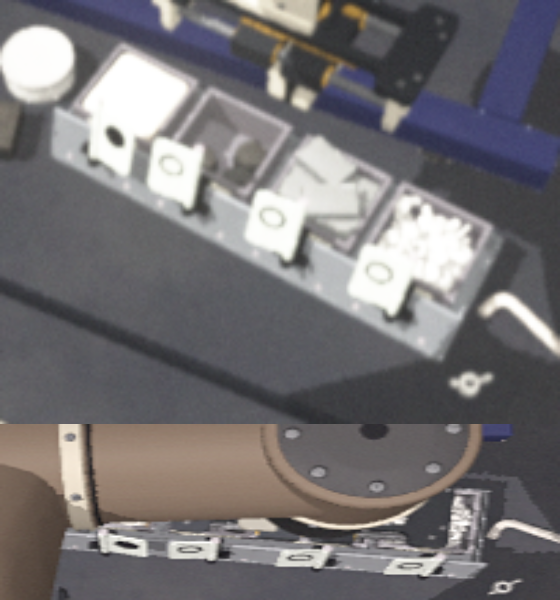

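The fingers are shut (tips at about (290,95) in the crop), behind and above the fuses tag, which is at (275,220). Next I descend.

```bash
python3 t.py .4913 -.2157 24 35 86;  python3 -m inch '[{"x":-0.2,"y":-0.1,"z":0.9,"yaw":0},{"x":-0.2,"y":0,"z":0.9,"yaw":0},{"x":-0.2,"y":0,"z":0.8,"yaw":0},{"x":0,"y":0,"z":0.5,"yaw":0},{"x":0,"y":0,"z":0,"yaw":0}]'; python3 t.py .4913 -.2157 24 35 86
```

```text
t 3.1167 now rack mm [37.2 33.8] z 0.17226017010589198 yaw -6.2451943967371335 F [0.2 0.4 0.1]
tool units x,y,z [-0.53 -0.05  3.45]
time_s: 3.53
tcp_pos: [0.5102, -0.1783, 0.098]
eef_rot: [179.2, -0.6, -6.1]
contact_force: [-0.5, 0.9, 0.0]
gripper_width: 0.0003
t 3.5333 now rack mm [23.7 39.2] z 0.0980191298931557 yaw -6.0817564389185055 F [-0.5  0.9  0. ]
tool units x,y,z [0.01 0.17 0.48]
```

```bash
python3 -m inch '[{"x":0,"y":0.2,"z":0.4,"yaw":0},{"x":0,"y":0,"z":0.1,"yaw":0},{"x":-0.2,"y":0,"z":0,"yaw":0},{"x":-0.2,"y":0,"z":0,"yaw":0},{"x":-0.2,"y":0,"z":0,"yaw":0}]'; python3 t.py .4913 -.2157 -21 35 86
```

```text
time_s: 3.95
tcp_pos: [0.4971, -0.1802, 0.0891]
eef_rot: [179.2, -1.0, -5.9]
contact_force: [-0.6, 0.1, -0.7]
gripper_width: 0.0005
t 3.95 now rack mm [10.9 35.9] z 0.08908837601690595 yaw -5.86647492845534 F [-0.6  0.1 -0.7]
tool units x,y,z [-1.28  0.03  0.12]
```

```bash
python3 -m inch '[{"x":-0.2,"y":0,"z":0.1,"yaw":0},{"x":-0.2,"y":0,"z":0,"yaw":0},{"x":-0.2,"y":0,"z":0,"yaw":0},{"x":-0.2,"y":0,"z":0,"yaw":0},{"x":-0.2,"y":0,"z":0,"yaw":0}]'; python3 t.py .4913 -.2157 -21 35 86
```

```text
time_s: 4.37
tcp_pos: [0.47, -0.1775, 0.0877]
eef_rot: [179.2, -1.1, -5.9]
contact_force: [-1.2, 0.1, -0.8]
gripper_width: 0.0001
t 4.3667 now rack mm [-16.4  35.7] z 0.08768345540271805 yaw -5.887549161571191 F [-1.2  0.1 -0.8]
tool units x,y,z [-0.19  0.03  0.07]
```

```bash
python3 -m inch '[{"x":-0.2,"y":0,"z":0,"yaw":0},{"x":-0.05,"y":0.1,"z":0,"yaw":0},{"x":0,"y":0.2,"z":0,"yaw":0},{"x":0,"y":0.2,"z":0,"yaw":0},{"x":0,"y":0.2,"z":0,"yaw":0}]'; python3 t.py .4913 -.2157 -22 4 86
```

```text
time_s: 4.78
tcp_pos: [0.4602, -0.1949, 0.0883]
eef_rot: [179.2, -1.2, -5.8]
contact_force: [-0.2, -0.3, 0.2]
gripper_width: 0.0007
t 4.7833 now rack mm [-24.3  17.4] z 0.08834763093574127 yaw -5.803136096131175 F [-0.2 -0.3  0.2]
tool units x,y,z [0.09 0.53 0.09]
```

```bash
python3 -m inch '[{"x":0,"y":0.2,"z":0,"yaw":0},{"x":0,"y":0.2,"z":0,"yaw":0},{"x":0,"y":0.2,"z":0,"yaw":0},{"x":0,"y":0,"z":0,"yaw":0},{"x":0,"y":0,"z":0,"yaw":0}]'; python3 t.py .4913 -.2157 -22 4 86
python3 - <<'E'
from plant import r
import cv2,numpy as np
S=r.capture("side")[0][130:285,195:400];T=r.capture("top")[0][125:215,200:400]
cv2.imwrite("pics/m2.png",np.vstack([cv2.resize(S,(560,424)),cv2.resize(T,(560,176))])[:,:,::-1])
E
```

```text
time_s: 5.2
tcp_pos: [0.4588, -0.2135, 0.0881]
eef_rot: [179.2, -1.1, -5.9]
contact_force: [0.1, -0.1, 0.4]
gripper_width: 0.0003
t 5.2 now rack mm [-23.6  -1.2] z 0.08814792161572571 yaw -5.931301490693716 F [ 0.1 -0.1  0.4]
tool units x,y,z [ 0.07 -0.21  0.09]
```

View pics/m2.png

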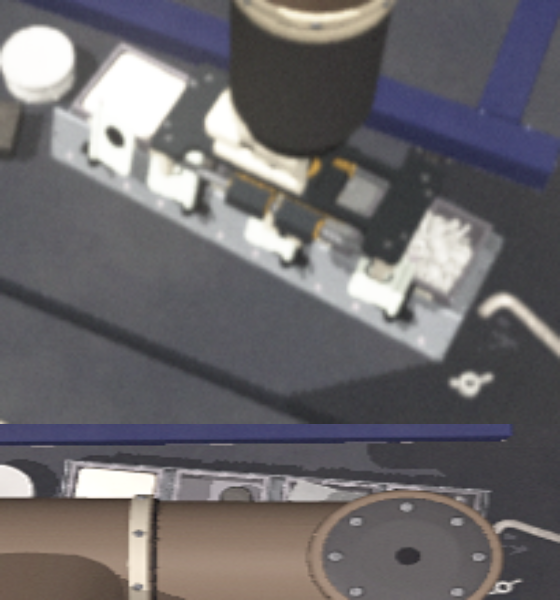

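```bash
python3 -m inch '[{"x":-0.4,"y":0,"z":0,"yaw":0},{"x":-0.5,"y":0,"z":-0.3,"yaw":0},{"x":-0.3,"y":0,"z":-1,"yaw":0},{"x":0,"y":0,"z":-1,"yaw":0},{"x":0,"y":0,"z":-1,"yaw":0}]';python3 -m inch '[{"x":1,"y":0,"z":-0.2,"yaw":0},{"x":1,"y":0,"z":0,"yaw":0},{"x":1,"y":0.4,"z":0,"yaw":0},{"x":0,"y":0.4,"z":0,"yaw":0},{"x":0,"y":0.4,"z":0,"yaw":0}]'; python3 t.py .480 -.3085 24 35 125
python3 - <<'E'
from plant import r
import cv2,numpy as np
S=r.capture("side")[0][130:285,195:400];T=r.capture("top")[0][125:215,200:400]
cv2.imwrite("pics/m3.png",np.vstack([cv2.resize(S,(560,424)),cv2.resize(T,(560,176))])[:,:,::-1])
E
```

```text
time_s: 5.72
tcp_pos: [0.4194, -0.2068, 0.1661]
eef_rot: [179.2, -0.3, -5.9]
contact_force: [1.2, -0.2, -0.2]
gripper_width: 0.0005
time_s: 6.13
tcp_pos: [0.4934, -0.2431, 0.1809]
eef_rot: [179.3, -1.1, -5.6]
contact_force: [-0.2, 0.4, -0.6]
gripper_width: 0.0
t 6.1333 now rack mm [ 4.7 66.5] z 0.18087730336532382 yaw -5.639815596480855 F [-0.2  0.4 -0.6]
tool units x,y,z [0.76 1.27 2.24]
```

View pics/m3.png

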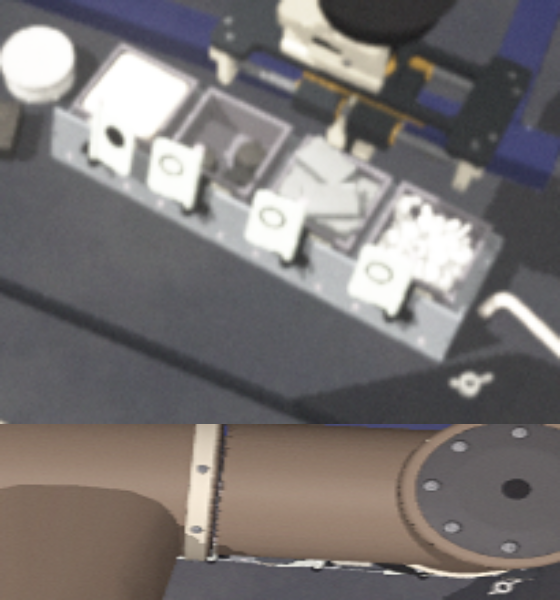

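The fuses tag is still showing its ring (at (272,218)), so the fingers slid off it. They look slimmer than I assumed. I'll measure them from the side depth image.

```bash
python3 - <<'E'
from h import *
s=r.get_state();p=np.array(s["tcp_pos"]);w=np.radians(s["eef_rot"][2])
img,d=r.capture("side");C=cloud("side",d);q=C-p
tx=q[...,0]*np.cos(w)+q[...,1]*np.sin(w);ty=q[...,0]*np.sin(w)-q[...,1]*np.cos(w);tz=-q[...,2]
m=(d>0)&(abs(tx)<.05)&(abs(ty)<.15)&(tz<.03)&(tz>-.07)
for a in range(-70,30,8):
    k=m&(tz*1e3>=a)&(tz*1e3<a+8)
    if k.sum()>3:
        Y=ty[k]*1e3;X=tx[k]*1e3
        print(a,k.sum(),"y hist",dict(zip(*np.unique((Y//10*10).astype(int),return_counts=True))),"x",np.percentile(X,[5,95]).round())
T=np.array(r.camera_info("side")["pose"]);K=np.array(r.camera_info("side")["mtx"])
for off in(-.011,0,.03):
    c=np.linalg.inv(T)@np.append(p+[0,0,off],1);uv=K@c[:3]/c[2];print(off,(uv[0]-195)*2.732,(uv[1]-130)*2.735)
E
```

```text
-70 5 y hist {np.int64(-20): np.int64(3), np.int64(-10): np.int64(2)} x [-14. -12.]
-62 9 y hist {np.int64(-20): np.int64(3), np.int64(-10): np.int64(5), np.int64(0): np.int64(1)} x [-14. -11.]
-54 23 y hist {np.int64(-20): np.int64(8), np.int64(-10): np.int64(6), np.int64(0): np.int64(4), np.int64(10): np.int64(5)} x [-13. -10.]
-46 42 y hist {np.int64(-20): np.int64(8), np.int64(-10): np.int64(14), np.int64(0): np.int64(12), np.int64(10): np.int64(8)} x [-13.  -9.]
-38 33 y hist {np.int64(-20): np.int64(6), np.int64(-10): np.int64(10), np.int64(0): np.int64(9), np.int64(10): np.int64(8)} x [-13.  -9.]
-30 4 y hist {np.int64(-10): np.int64(3), np.int64(0): np.int64(1)} x [-11.  -9.]
-0.011 347.5832221456606 169.80509990908655
0 349.25090871904337 162.08618209138936
0.03 353.98181908531336 140.18907690209582
```

```bash
python3 - <<'E'
from plant import r
import cv2,numpy as np
im,d=r.capture("side");c=im[140:215,270:385]
a=cv2.resize(c,(690,450),interpolation=cv2.INTER_CUBIC)
a=(255*(a/255.)**.55).astype(np.uint8)
cv2.imwrite("pics/m4.png",a[:,:,::-1])
print((d[165:200:3,305:340:3]*1000).astype(int))
E
```

```text
[[ 794  790  792  790  789  790  811  784  774  770  769  766]
 [ 796  792  789  788  786  793  827  786  785  782  773  766]
 [ 805  799  791  793  788  792  785  788  783  783  783  780]
 [1134 1135  803  796  798  840  784  782  782  778  782  779]
 [1128 1127 1129 1128  855  850  788  783  781  777  777  778]
 [1124 1061 1052 1126  860  859  852  795  787  781  777  781]
 [1059 1046 1046 1047  870  868  862  855  847  790  784 1122]
 [1045 1042 1047 1043 1039 1059  873  860  857 1114 1113 1116]
 [1042 1039 1041 1041 1039 1037 1035 1049 1114 1113 1107 1111]
 [1052 1043 1035 1035 1036 1032 1037 1058 1051 1051 1106 1107]
 [1048 1049 1044 1029 1033 1028 1048 1047 1047 1056 1052 1042]
 [1041 1025 1028 1027 1031 1027 1027 1040 1041 1041 1036 1063]]
```

View pics/m4.png

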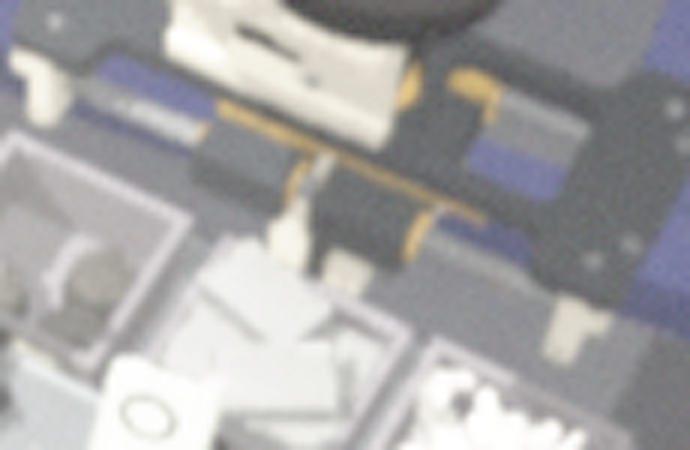

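```bash
python3 - <<'E'
from h import *
s=r.get_state();p=np.array(s["tcp_pos"]);w=np.radians(s["eef_rot"][2]);print(p,s["gripper_width"])
d=r.capture("side")[1];C=cloud("side",d);q=C-p
tx=q[...,0]*np.cos(w)+q[...,1]*np.sin(w);ty=q[...,0]*np.sin(w)-q[...,1]*np.cos(w);tz=-q[...,2]
for rows,cols in(((174,190),(313,324)),((180,192),(323,334)),((190,200),(360,368))):
    for v in range(*rows,2):
        print(v,[(u,)+tuple(np.round(1e3*np.array([tx[v,u],ty[v,u],tz[v,u]])).astype(int).tolist()) for u in range(*cols,2) if d[v,u]<.9])
E
```

```text
[ 0.49230651 -0.24309593  0.18071102] 0.00037391075576269237
174 [(313, -40, -11, -101), (315, -41, -7, -105), (317, -37, -5, -101), (319, -13, -9, -66), (321, -40, 3, -112), (323, -42, 7, -117)]
176 [(315, -40, -7, -98), (317, -13, -12, -57), (319, -11, -9, -56), (321, -41, 4, -107), (323, -41, 7, -109)]
178 [(315, -11, -16, -44), (317, -11, -12, -47), (319, -11, -8, -51), (321, -40, 4, -99), (323, -42, 8, -105)]
180 [(315, -12, -15, -40), (317, -13, -10, -45), (319, -13, -7, -47), (321, -10, -4, -46), (323, -10, 0, -49)]
182 [(315, -10, -15, -30), (317, -11, -10, -34), (319, -12, -6, -40), (321, -11, -3, -41), (323, -12, 1, -45)]
184 [(319, -12, -5, -32), (321, -9, -3, -30), (323, -10, 2, -36)]
186 [(323, -11, 3, -31)]
188 []
180 [(323, -10, 0, -49), (325, -40, 12, -100), (327, -39, 16, -101), (329, -41, 20, -106), (331, -41, 23, -110), (333, -40, 26, -111)]
182 [(323, -12, 1, -45), (325, -11, 5, -46), (327, -12, 9, -51), (329, -40, 20, -99), (331, -41, 24, -103), (333, -40, 27, -104)]
184 [(323, -10, 2, -36), (325, -12, 6, -41), (327, -11, 10, -42), (329, -12, 14, -48), (331, -4, 15, -37), (333, -41, 28, -100)]
186 [(323, -11, 3, -31), (325, -12, 7, -35), (327, -12, 11, -38), (329, -12, 14, -41)]
188 [(329, -13, 16, -35)]
190 []
190 [(360, -32, 74, -104), (362, -34, 78, -110), (364, -41, 82, -124), (366, -40, 85, -125)]
192 [(362, -42, 80, -117), (364, -41, 83, -119), (366, -41, 86, -121)]
194 [(362, -40, 81, -108), (364, -41, 84, -112), (366, -40, 87, -113)]
196 [(362, -40, 82, -103), (364, -41, 85, -106), (366, -31, 87, -94)]
198 [(360, -39, 80, -93), (362, -40, 83, -97), (364, -40, 86, -100)]
```

The depth image shows the finger faces at tool x = -11 and y = -17 to +17, with the tips ending about 30 mm *behind* the reported TCP rather than 11 mm ahead. My pass therefore went over the tag tops without touching. I'll correct the tip offset and go about 41 mm lower, watching the force, starting with the nuts tag.

```bash
sed -i 's/z\/1000-.011/z\/1000+.030/' t.py
cat > tip.py <<'E'
from h import *
s=r.get_state();p=np.array(s["tcp_pos"]);w=np.radians(s["eef_rot"][2])
d=r.capture("side")[1];q=cloud("side",d)-p
tx=q[...,0]*np.cos(w)+q[...,1]*np.sin(w);ty=q[...,0]*np.sin(w)-q[...,1]*np.cos(w);tz=-q[...,2]
m=(d>0)&(abs(tx+.011)<.004)&(abs(ty)<.02)&(tz>-.07)&(tz<.02)
print("finger face px",m.sum(),"tz max",np.sort(tz[m])[-4:].round(3),"y",ty[m].min().round(3),ty[m].max().round(3))
E
python3 -m inch '[{"x":0.5,"y":0.7,"z":0,"yaw":0.1},{"x":0.3,"y":0.7,"z":0.5,"yaw":0},{"x":0,"y":0,"z":1,"yaw":0},{"x":0,"y":0,"z":0.8,"yaw":0},{"x":0,"y":0,"z":0,"yaw":0}]'; python3 tip.py; python3 t.py .480 -.3085 25 31 45
```

```text
time_s: 6.8
tcp_pos: [0.5094, -0.2803, 0.1252]
eef_rot: [179.3, -1.4, -6.0]
contact_force: [-0.6, 0.3, -1.5]
gripper_width: 0.0005
finger face px 92 tz max [-0.029 -0.029 -0.027 -0.026] y -0.017 0.015
t 6.85 now rack mm [35.8 31. ] z 0.1270174948574567 yaw -5.998879571577969 F [-0.4  0.7  0.6]
tool units x,y,z [-0.43 -0.    3.28]
```

```bash
python3 -m inch '[{"x":-0.2,"y":0,"z":0.7,"yaw":0},{"x":-0.1,"y":0,"z":0.7,"yaw":0},{"x":0,"y":0,"z":0.5,"yaw":0},{"x":0,"y":0,"z":0.3,"yaw":0},{"x":0,"y":0,"z":0,"yaw":0}]'; python3 tip.py; python3 t.py .480 -.3085 25 31 45
```

```text
time_s: 7.27
tcp_pos: [0.5066, -0.2802, 0.0778]
eef_rot: [179.1, -2.0, -5.8]
contact_force: [-0.6, -0.8, 0.5]
gripper_width: 0.0004
finger face px 61 tz max [-0.029 -0.029 -0.028 -0.027] y -0.016 0.015
t 7.3167 now rack mm [32.9 30.8] z 0.0786409291712298 yaw -5.79052903710079 F [0.3 0.5 1.2]
tool units x,y,z [-0.32 -0.01  1.35]
```

```bash
python3 -m inch '[{"x":-0.3,"y":0,"z":0.4,"yaw":0},{"x":0,"y":0,"z":0.4,"yaw":0},{"x":0,"y":0,"z":0.2,"yaw":0},{"x":0,"y":0,"z":0.2,"yaw":0},{"x":0,"y":0,"z":0,"yaw":0}]'; python3 tip.py; python3 t.py .480 -.3085 25 31 45
```

```text
time_s: 7.73
tcp_pos: [0.5051, -0.2808, 0.0527]
eef_rot: [179.0, -2.5, -5.7]
contact_force: [-0.1, -0.4, -0.5]
gripper_width: 0.0005
finger face px 46 tz max [-0.029 -0.028 -0.028  0.001] y -0.017 0.015
t 7.7833 now rack mm [31.2 30.1] z 0.053219142060384556 yaw -5.652118104512907 F [ 0.7  0.  -0.4]
tool units x,y,z [-0.25 -0.04  0.33]
```

```bash
python3 -m inch '[{"x":-0.2,"y":0,"z":0.2,"yaw":0},{"x":-0.2,"y":0,"z":0.1,"yaw":0},{"x":-0.2,"y":0,"z":0,"yaw":0},{"x":-0.2,"y":0,"z":0,"yaw":0},{"x":-0.2,"y":0,"z":0,"yaw":0}]'; python3 t.py .480 -.3085 -20 31 46;python3 -m inch '[{"x":-0.2,"y":0,"z":0,"yaw":0},{"x":-0.2,"y":0,"z":0,"yaw":0},{"x":-0.2,"y":0,"z":0,"yaw":0}]'; python3 t.py .480 -.3085 -20 31 46
```

```text
time_s: 8.2
tcp_pos: [0.4804, -0.2788, 0.0445]
eef_rot: [178.9, -2.6, -5.6]
contact_force: [0.2, -1.2, 0.2]
gripper_width: 0.0006
t 8.2 now rack mm [ 5.9 29.5] z 0.044524682523627034 yaw -5.616613994048866 F [ 0.2 -1.2  0.2]
tool units x,y,z [-1.04 -0.07 -0.06]
time_s: 8.45
tcp_pos: [0.4635, -0.2772, 0.0442]
eef_rot: [178.9, -2.7, -5.6]
contact_force: [0.2, 0.5, 0.6]
gripper_width: 0.0004
t 8.45 now rack mm [-11.1  29.3] z 0.04417869090834875 yaw -5.62964017141987 F [0.2 0.5 0.6]
tool units x,y,z [-0.36 -0.07 -0.07]
```

```bash
python3 -m inch '[{"x":-0.2,"y":0,"z":0,"yaw":0},{"x":-0.2,"y":0,"z":0,"yaw":0},{"x":0,"y":0.15,"z":0,"yaw":0},{"x":0,"y":0.2,"z":0,"yaw":0},{"x":0,"y":0.2,"z":0,"yaw":0}]'; python3 t.py .480 -.3085 -21 0 46;python3 -m inch '[{"x":0,"y":0.2,"z":0,"yaw":0},{"x":0,"y":0.2,"z":0,"yaw":0},{"x":0,"y":0.1,"z":0,"yaw":0},{"x":0,"y":0,"z":0,"yaw":0}]'; python3 t.py .480 -.3085 -21 0 46
```

```text
time_s: 8.87
tcp_pos: [0.4497, -0.29, 0.0445]
eef_rot: [178.9, -2.7, -5.6]
contact_force: [0.3, -0.0, -0.4]
gripper_width: 0.0002
t 8.8667 now rack mm [-23.5  15.2] z 0.04453004967139843 yaw -5.574285610031819 F [ 0.3 -0.  -0.4]
tool units x,y,z [ 0.09  0.61 -0.06]
time_s: 9.2
tcp_pos: [0.4491, -0.3055, 0.0447]
eef_rot: [178.9, -2.7, -5.6]
contact_force: [-0.3, -0.4, -0.3]
gripper_width: 0.0004
t 9.2 now rack mm [-22.5  -0.3] z 0.04471594054172351 yaw -5.637162064834391 F [-0.3 -0.4 -0.3]
tool units x,y,z [ 0.06 -0.01 -0.05]
```

```bash
python3 -m inch '[{"x":-0.4,"y":0,"z":0,"yaw":0},{"x":-0.5,"y":0,"z":-0.2,"yaw":0},{"x":0,"y":0,"z":-1,"yaw":0},{"x":0,"y":0,"z":-1,"yaw":0},{"x":0,"y":0,"z":-1,"yaw":0}]';python3 -m inch '[{"x":0.5,"y":-1,"z":-0.2,"yaw":0},{"x":1,"y":-1,"z":0,"yaw":0},{"x":1,"y":-1,"z":0,"yaw":0},{"x":0.3,"y":-1,"z":0,"yaw":0},{"x":0,"y":0,"z":0,"yaw":0}]'; python3 t.py .4913 -.2157 28 31 60
python3 - <<'E'
from plant import r
import cv2,numpy as np
S=r.capture("side")[0][150:290,195:400]
cv2.imwrite("pics/m5.png",cv2.resize(S,(615,420))[:,:,::-1])
E
```

```text
time_s: 9.62
tcp_pos: [0.4134, -0.2994, 0.1195]
eef_rot: [179.1, -1.9, -5.8]
contact_force: [-0.2, -0.7, -1.0]
gripper_width: 0.0001
time_s: 10.03
tcp_pos: [0.4923, -0.2048, 0.135]
eef_rot: [179.1, -2.6, -6.1]
contact_force: [-0.4, -0.2, -0.7]
gripper_width: 0.0004
t 10.0333 now rack mm [ 4.7 11. ] z 0.1350064999595468 yaw -6.053502433116904 F [-0.4 -0.2 -0.7]
tool units x,y,z [ 0.93 -0.8   3.  ]
```

View pics/m5.png

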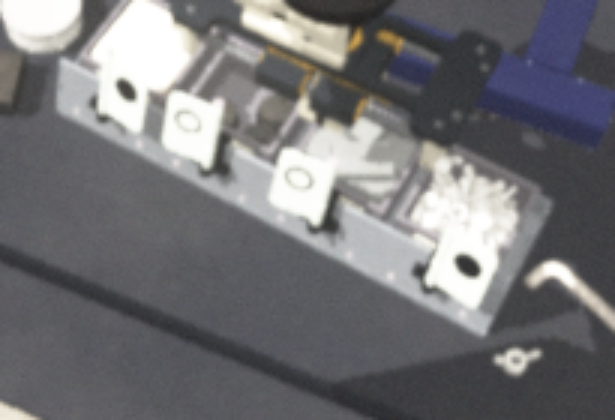

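The nuts tag is now fully right, with its disc at (467,265). The fuses tag at (298,178) still shows its ring, so I'll do the same there.

```bash
python3 -m inch '[{"x":0.5,"y":-0.4,"z":0,"yaw":0},{"x":0.5,"y":-0.4,"z":0.5,"yaw":0},{"x":0.1,"y":0,"z":0.8,"yaw":0},{"x":0,"y":0,"z":0.7,"yaw":0},{"x":0,"y":0,"z":0,"yaw":0}]'; python3 t.py .4913 -.2157 29 31 46
```

```text
time_s: 10.5
tcp_pos: [0.5216, -0.1897, 0.0869]
eef_rot: [179.1, -2.7, -6.0]
contact_force: [-0.1, 0.4, 0.2]
gripper_width: 0.0005
t 10.5 now rack mm [36.  29.1] z 0.08687184222202386 yaw -5.986058139447394 F [-0.1  0.4  0.2]
tool units x,y,z [-0.28 -0.08  1.63]
```

```bash
python3 -m inch '[{"x":-0.2,"y":-0.1,"z":0.5,"yaw":0},{"x":0,"y":0,"z":0.4,"yaw":0},{"x":0,"y":0,"z":0.3,"yaw":0},{"x":0,"y":0,"z":0.2,"yaw":0},{"x":0,"y":0,"z":0.1,"yaw":0}]'; python3 t.py .4913 -.2157 -20 31 46
```

```text
time_s: 10.92
tcp_pos: [0.5175, -0.1897, 0.0499]
eef_rot: [179.1, -2.8, -6.1]
contact_force: [-0.1, 0.1, 0.5]
gripper_width: 0.0005
t 10.9167 now rack mm [31.9 28.7] z 0.049883825195772544 yaw -6.06551664339107 F [-0.1  0.1  0.5]
tool units x,y,z [-2.08 -0.1   0.16]
```

```bash
python3 -m inch '[{"x":-0.2,"y":-0.1,"z":0.1,"yaw":0},{"x":-0.2,"y":0,"z":0,"yaw":0},{"x":-0.2,"y":0,"z":0,"yaw":0},{"x":-0.2,"y":0,"z":0,"yaw":0},{"x":-0.2,"y":0,"z":0,"yaw":0}]'; python3 t.py .4913 -.2157 -20 31 46;python3 -m inch '[{"x":-0.2,"y":0,"z":0,"yaw":0},{"x":-0.2,"y":0,"z":0,"yaw":0},{"x":-0.2,"y":0,"z":0,"yaw":0}]'; python3 t.py .4913 -.2157 -22 31 46
```

```text
time_s: 11.33
tcp_pos: [0.4925, -0.1847, 0.0468]
eef_rot: [179.0, -2.9, -6.1]
contact_force: [-1.2, -0.1, 0.7]
gripper_width: 0.0005
t 11.3333 now rack mm [ 6.5 30.9] z 0.04678825553715749 yaw -6.072727125434167 F [-1.2 -0.1  0.7]
tool units x,y,z [-1.06 -0.    0.03]
time_s: 11.58
tcp_pos: [0.476, -0.1829, 0.0468]
eef_rot: [179.1, -3.0, -6.1]
contact_force: [0.1, -0.4, -0.2]
gripper_width: 0.0004
t 11.5833 now rack mm [-10.1  31. ] z 0.04680983015482039 yaw -6.0594551964009185 F [ 0.1 -0.4 -0.2]
tool units x,y,z [-0.48  0.    0.03]
```

```bash
python3 -m inch '[{"x":-0.2,"y":0,"z":0,"yaw":0},{"x":-0.2,"y":0,"z":0,"yaw":0},{"x":0,"y":0.15,"z":0,"yaw":0},{"x":0,"y":0.2,"z":0,"yaw":0},{"x":0,"y":0.2,"z":0,"yaw":0}]'; python3 t.py .4913 -.2157 -22 0 46;python3 -m inch '[{"x":0,"y":0.2,"z":0,"yaw":0},{"x":0,"y":0.2,"z":0,"yaw":0},{"x":0,"y":0.15,"z":0,"yaw":0},{"x":0,"y":0,"z":0,"yaw":0}]'; python3 t.py .4913 -.2157 -22 0 46
```

```text
time_s: 12.0
tcp_pos: [0.4621, -0.1955, 0.0469]
eef_rot: [179.1, -3.0, -6.0]
contact_force: [0.5, 0.1, 0.2]
gripper_width: 0.0004
t 12.0 now rack mm [-22.6  17. ] z 0.04690681455048521 yaw -5.976532815768981 F [0.5 0.1 0.2]
tool units x,y,z [0.02 0.68 0.04]
time_s: 12.33
tcp_pos: [0.4611, -0.2121, 0.047]
eef_rot: [179.1, -3.0, -6.0]
contact_force: [0.3, -0.3, 0.5]
gripper_width: 0.0003
t 12.3333 now rack mm [-21.8   0.3] z 0.047035679574379936 yaw -6.045129671477019 F [ 0.3 -0.3  0.5]
tool units x,y,z [-0.01  0.01  0.04]
```

```bash
python3 -m inch '[{"x":-0.4,"y":0,"z":0,"yaw":0},{"x":-0.5,"y":0,"z":-0.2,"yaw":0},{"x":0,"y":0,"z":-1,"yaw":0},{"x":0,"y":0,"z":-1,"yaw":0},{"x":0,"y":0,"z":-1,"yaw":0}]';python3 -m inch '[{"x":0,"y":-1,"z":-1,"yaw":0},{"x":0,"y":-1,"z":-1,"yaw":0},{"x":0,"y":-1,"z":-1,"yaw":0},{"x":0,"y":-1,"z":-1,"yaw":0},{"x":0,"y":-1,"z":0,"yaw":0}]';python3 -m inch '[{"x":0,"y":-1,"z":0,"yaw":0},{"x":0,"y":-1,"z":0,"yaw":0},{"x":0,"y":-1,"z":0,"yaw":0},{"x":0,"y":-1,"z":0,"yaw":0},{"x":0,"y":-1,"z":0,"yaw":0}]'
python3 -m inch '[{"x":0,"y":-1,"z":0,"yaw":0},{"x":0,"y":-1,"z":0,"yaw":0},{"x":0,"y":-1,"z":0,"yaw":0},{"x":0,"y":0,"z":0,"yaw":0},{"x":0,"y":0,"z":0,"yaw":0}]'
python3 - <<'E'
from plant import r
import cv2,numpy as np
S=r.capture("side")[0][130:285,190:410];T=r.capture("top")[0][135:220,175:410]
cv2.imwrite("pics/m6.png",np.vstack([cv2.resize(S,(560,395)),cv2.resize(T,(560,203))])[:,:,::-1])
E
```

```text
time_s: 12.75
tcp_pos: [0.4247, -0.2075, 0.122]
eef_rot: [179.1, -2.1, -6.2]
contact_force: [0.6, 0.1, -0.6]
gripper_width: 0.0004
time_s: 13.17
tcp_pos: [0.4289, -0.0805, 0.2296]
eef_rot: [179.2, -2.4, -6.6]
contact_force: [2.0, -0.1, 0.4]
gripper_width: 0.0007
time_s: 13.58
tcp_pos: [0.4374, 0.0485, 0.2317]
eef_rot: [179.5, -2.8, -6.6]
contact_force: [0.6, -1.3, 0.5]
gripper_width: 0.0004
time_s: 14.0
tcp_pos: [0.4402, 0.1279, 0.2313]
eef_rot: [179.6, -2.8, -6.3]
contact_force: [-0.3, -0.5, -0.3]
gripper_width: 0.0005
```

View pics/m6.png

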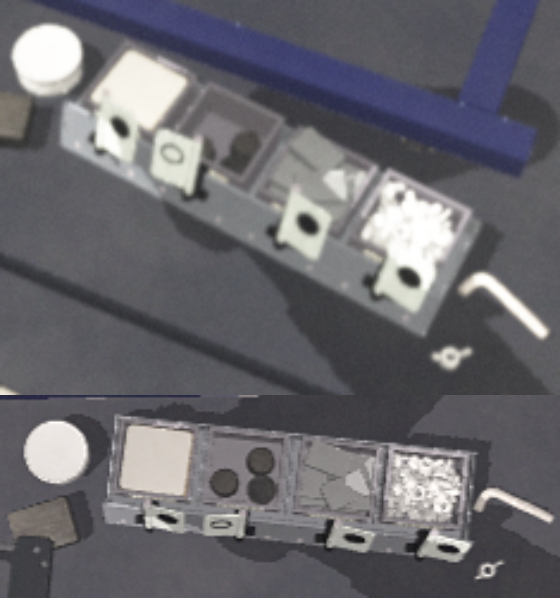

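Coasters, fuses and nuts show discs and feet shows a ring. The coasters tag looks a bit narrower than the others, so I'll check each tag's angle from depth before handing in.

```bash
python3 - <<'E'
from h import *
a=np.radians(-6.1);rx=np.array([np.cos(a),np.sin(a)]);ry=np.array([-rx[1],rx[0]])
for n in("top","side"):
    C=cloud(n,r.capture(n)[1])
    for nm,p in dict(coast=(.509,-.0285),feet=(.5015,-.1222),fuses=(.4913,-.2157),nuts=(.480,-.3085)).items():
        q=C.reshape(-1,3);x=(q[:,:2]-p)@rx+.27*(.108-q[:,2]);y=(q[:,:2]-p)@ry
        k=(q[:,2]>.066)&(q[:,2]<.108)&(abs(y)<.045)&(abs(x)<.045)
        o=(abs(y)>.008)&k;f=np.polyfit(y[o],x[o],1)
        print(n,nm,o.sum(),"y",np.percentile(y[o]*1e3,[3,97]).round(),"x",np.percentile(x[o]*1e3,[3,97]).round(),"off-board rad",np.arctan(f[0]).round(2))
E
```

```text
top coast 68 y [-33.  -8.] x [-4.  2.] off-board rad 0.15
top feet 87 y [ 9. 40.] x [-7. -1.] off-board rad -0.13
top fuses 78 y [-35.  -9.] x [-8. -3.] off-board rad 0.23
top nuts 82 y [-36.  -9.] x [-8. -3.] off-board rad 0.14
side coast 130 y [-34.  -9.] x [-5.  1.] off-board rad 0.14
side feet 168 y [ 9. 38.] x [-8. -1.] off-board rad -0.14
side fuses 165 y [-36.  -9.] x [-9. -4.] off-board rad 0.13
side nuts 188 y [-37.  -9.] x [-9. -3.] off-board rad 0.13
```

All four tags rest on their stops (about 0.14 rad off the board), so I'm handing in.

```bash
python3 -c "
from plant import r
r.close_job()"
```

```text
the job is handed in; nothing more can be done
```

I swung the two wrong tags, in front of the fuses and the nuts, from left to right with the shut fingertips. I left the coasters tag (already right) and the feet tag (already left) alone. The job was handed in at about 14 s of robot time.

**First try missed:** my first pass at the fuses tag went over its top without touching. The depth image put the fingertips about 30 mm behind the reported TCP, not 11 mm ahead as stated. I corrected for that, and both tags then went over on the next pass.

**Last checks:**
- **Tags:** the pictures show discs at coasters, fuses and nuts, and a ring at feet. Side-camera depth puts all four 0.13–0.14 rad off the board, which is at their stops.
- **Disagreement:** top-camera depth read the fuses tag at 0.23 rad off the board, against 0.13 from the side. That corresponds to a joint value of about 2.77 rad, still above the 2.55 needed.
- **Forces:** wrist force readings between moves stayed at about 2 N or less.
- **Bins and bystanders:** they look unmoved in the pictures; I did not measure their positions.

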